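# Hang the bench gauge on its hook, dial outward

## Robot

A 6-joint arm with a two-finger parallel gripper is mounted at the origin on the work surface. World frame = base frame: x ahead of the robot, y to its left, z up, the work surface at z = 0. Lengths are in mm, angles in degrees, forces in N, time in s.
With the tool pointing down it reaches from about 275 to 975 mm from the base axis. Payload 8.4 kg.
Tool frame: the origin (TCP) lies at the very end of the fingers, on their centre line; the grasp point (between the pads) lies manip.grasp_offset behind it (manip.grasp_offset is the distance from the TCP to the grasp point, in mm); z points along the fingers, y is the direction in which the jaws open and shut (so a half turn about z gives the same grasp; the last joint's range is limited). The gripper opens to 92 mm and grips with 3 to 60 N. Pads are 20 mm wide; open, the fingers measure 128 mm over their backs; the gripper's body (75 mm by 189 mm) begins 69 mm behind the grasp point.
Start: joints at [68.789, 20.225, 93.587, -0, 66.188, -0.138], TCP at [224.726, 583.203, 214.583] pointing down, gripper open.
Joint ranges: [-150.9, 150.9], [-52.94, 120.26], [3.33, 152.33], [-74.26, 254.26], [0, 154.13], [-172.89, 172.89]. Speed limits (degrees/s): [127.2, 127.2, 159.86, 180, 180, 180].

## Interface

Orientations are given as [roll, pitch, yaw] about the fixed x, y, z axes, in that order (R = Rz(yaw) Ry(pitch) Rx(roll)).
In Python, from station import manip gives the robot as it stands. Calls block until the motion is done:
- manip.move_ptp(position, orientation): joint-space move of the TCP to a pose.
- manip.movel(position, v=150, attitude=None): straight line of the TCP; attitude=None keeps the orientation; v is the mean speed in mm/s.
- manip.move_j(angles): joint-space move.
- manip.command_gripper(opening): finger opening in mm; the grip force is fixed at half the most; returns when the fingers have stopped.
- manip.wait(seconds).
- manip.inverse_kinematics(position, orientation): joint angles nearest the present ones, or None.
- manip.camera(name): name is "scene" or "top" or "wrist"; returns a dict with "image" (480x640x3 uint8, red, green, blue), "intrinsics" (3x3 intrinsics, pixels), "pose" (4x4, takes a point from camera to world coordinates). Camera axes: x right, y up, looking along -z (the intrinsics and any distortion apply to the point x, -y, -z); pixel columns grow to the right and rows downward; lengths in mm; the calibration is good to about 2 mm. A picture is of the moment at which its call begins. There is no depth.
A pose or a line that the arm cannot do raises manip.PlanningError and nothing moves.
- manip.finish_job(): hands the job in, once; it reports no verdict.
Readings, each from a call of its own:
- manip.read_t(): time.
- manip.read_qpos(): joint angles.
- manip.read_joint_velocities(): joint speeds.
- manip.read_tau(): joint torques, N m.
- manip.read_position(): TCP position.
- manip.read_tool_rot(): TCP orientation.
- manip.read_contact_force(): force on the tool from outside, world axes, zero at the start.
- manip.read_torque(): the same for the moment, N m.
- manip.read_gripper_width(): finger opening in mm.
Only numpy, scipy, OpenCV 4.12 (cv2) and the standard library are available. Lean on these libraries where they do the work, as an engineer would, in place of code of your own. Each camera call takes 0.05 s, during which the arm holds its last target.

## Task

Hang the handled dial gauge by its handle on the stand's hook with the dial facing outward, the way the hook points (regrasp if your wrist cannot turn that far), lowering it until the hook takes its weight before you let go. Then slide it back along the hook until its back is flush on the upright rest plate, press it there steadily with 6 to 10 N for about a second, and leave it hanging. It is delicate: never knock, drop or push it against the stand with more than 30 N or tip it over, and leave the other things where they are.

Things in the scene. Friction and masses are not known exactly. Their poses are not given: they have to be found in the camera images.
- gauge: Loose grey gauge, a flat-backed slab 32 mm thick (x), 154 mm tall, 0.2-0.45 kg, standing on the bench turned any way. Origin: underside centre; z up; x points out of the face with the round white dial, -x out of the plain back. Case 64 mm wide (y), 76 mm tall, carrying handle above. Stands by itself, so it can be set down and regrasped.
- handle (a point): Centre of the gauge handle's top bar, 136 mm above the underside. Bar: 56 mm wide (y), 32 thick (x), 118 to 154 mm height; grip it from above, either way. Below it a window 36 mm wide, 42 tall (76 to 118 mm height), open through along x, between two 10 mm legs. Fingers across the thickness must stay above 120 mm height to clear the hook.
- dial (a point): Centre of the dial, on the gauge's marked face: 16 mm out along the gauge's x from its origin axis, 38 mm above its underside.
- stand: Fixed hook stand, under 175 mm tall. Origin: on the bench, straight under the front face of its rest plate; z up; x points outward, the way the hook points. Base plate 12 mm thick, x -95 to 75, y -55 to 55 mm. Clamp block behind the plate (x -37 to -11, y -17 to 17 mm) tops out 6 mm above the hook bar's centre line. A gauge hung flush has its origin at x = 16 mm, 29 to 45 mm above the bench.
- bar (a point): Nominal point on the hook bar's centre line: x 30, y 0, 150 mm above the bench in the stand's frame. The hook is a level 10 mm round bar along x, passing over the rest plate, with an upturned tip at x 44 to 54 mm, 13 mm above the centre line. Its clamp may sit up to 8 mm higher or lower than this point tells: not measured, so find it by feel. It does not give.
- rest: The stand's rigid upright aluminium rest plate, 70 mm wide (y), 6 mm thick, from 56 to 134 mm above the bench. Origin: middle of its front face (x = 0 of the stand), 95 mm above the bench; its x points outward like the stand's.
- flask: Bystander: glass conical flask, 80 mm across, 96 mm tall, origin under its centre.
- reagent: Bystander: brown glass jar, 54 mm across, 100 mm tall, origin under its centre.
- vials: Bystander: white block of vials, 85 x 45 x 50 mm, origin under its centre.
- carton: Bystander: green box 60 x 90 x 50 mm, origin under its centre.
- timer: Bystander: flat white timer 50 x 60 x 24 mm, origin under its centre.
- beaker: Bystander: open glass beaker, 68 mm across, 85 mm tall, origin under its centre.
- driver: Bystander: screwdriver 170 mm long lying on the bench.
Mind the look-alikes: they are no part of the job. There is more than one size of the stand; the job needs the largest.

How it is judged (in metres and radians):
On the way, in this order (a step that is already met when the one before it is completed fails the run):
1. the gauge, dial outward and still held, has been lowered until the hook bears its weight (height (world z) of gauge between 0.02 and 0.054 m and y of gauge in the frame of stand between -0.018 and 0.018 m and angle between gauge's own z axis and vertical below 0.15 rad and angle between the x axis of gauge and the x axis of stand, either way round below 0.2 rad and x of dial in the frame of stand above 0.026 m and x of gauge in the frame of stand below 0.04 m and contact force between gauge and stand above 1.2 N and contact force between the fingers and gauge above 1 N), for 0.2 s.
2. the gauge's back is pressed steadily on the rest plate with more than 4 N (height (world z) of gauge between 0.02 and 0.054 m and y of gauge in the frame of stand between -0.018 and 0.018 m and angle between gauge's own z axis and vertical below 0.15 rad and angle between the x axis of gauge and the x axis of stand, either way round below 0.2 rad and x of gauge in the frame of stand between 0.012 and 0.0195 m and x of dial in the frame of stand above 0.026 m and contact force between gauge and rest above 4 N), for 0.5 s.
At the end, for the whole second after the job is handed in: The gauge hangs free and still by its handle on the hook (underside 20-54 mm above the bench, within 18 mm of the hook sideways), upright within 0.15 rad, square to the stand within 0.2 rad, dial outward, back flush on the rest plate (origin 12-19.5 mm off the plate face), stand bearing it (height (world z) of gauge between 0.02 and 0.054 m and y of gauge in the frame of stand between -0.018 and 0.018 m and angle between gauge's own z axis and vertical below 0.15 rad and angle between the x axis of gauge and the x axis of stand, either way round below 0.2 rad and x of gauge in the frame of stand between 0.012 and 0.0195 m and x of dial in the frame of stand above 0.026 m and contact force between gauge and stand above 1 N and linear speed of gauge below 0.02 m/s and angular speed of gauge below 0.1 rad/s and contact force between the fingers and gauge below 0.1 N); the robot touches nothing.
It fails at once if the gauge is pushed, knocked or dropped on the stand with more than 30 N (contact force between gauge and stand above 30 N).
It fails at once if the gauge is tipped over (more than 0.6 rad) (angle between gauge's own z axis and vertical above 0.6 rad).
It fails at once if a bystander is shifted more than 20 mm (distance of any of flask, reagent, vials, carton, timer, beaker, driver from where it was at the start of the episode above 0.02 m).
It also fails if it takes over 69 s, if anything falls off the work surface, if the arm or the gripper's body presses on something with over 40 N, if the wrist force passes 120 N, or if a joint passes its speed limit or range.

## Working session

There is one attempt and no reset: what is moved stays moved. The work goes in short steps, each a Python script; the robot and the scene stay as the last script left them, time stands still between calls to the robot, and variables do not carry over. Pictures are saved under pics/ and viewed, and the job is handed in when it is done.

```bash
ls; mkdir -p pics; python3 - <<'E'
from station import manip
import cv2,numpy as np
np.set_printoptions(suppress=True,precision=3)
for n in("scene","top","wrist"):
    c=manip.camera(n); cv2.imwrite(f"pics/{n}0.png",c["image"][:,:,::-1]); print(n,c["intrinsics"].tolist(),c["pose"].tolist(),[k for k in c])
    np.savez(f"{n}0.npz",**{k:c[k] for k in("image","intrinsics","pose")})
print(manip.read_t(),manip.grasp_offset,manip.read_tool_rot(),manip.read_contact_force())
E
```

```text
pics
scene [[539.0317792991453, 0.0, 315.7748652510677], [0.0, 539.0317792991453, 239.46191702670785], [0.0, 0.0, 1.0]] [[-0.8825083020500971, -0.2983474959475142, 0.3635489904737776, 960.2243430633172], [0.47000217343562306, -0.5321369528546884, 0.7042217125112785, 855.7985461435462], [-0.016644932515496032, 0.792350323448142, 0.609839250256311, 800.1200542222266], [0.0, 0.0, 0.0, 1.0]] ['image', 'intrinsics', 'pose']
top [[505.62682006981066, 0.0, 313.2200939236048], [0.0, 505.62682006981066, 237.5867817861018], [0.0, 0.0, 1.0]] [[0.009083350068612172, 0.9813632932376111, -0.19194681408494763, 355.1395027478266], [-0.9999513356374697, 0.008175396386738658, -0.005521707232346492, 62.97756337768105], [-0.0038495595035133953, 0.19198762871536826, 0.9813897958058656, 1123.1055085025419], [0.0, 0.0, 0.0, 1.0]] ['image', 'intrinsics', 'pose']
wrist [[342.8128260654387, 0.0, 319.4207287517327], [0.0, 342.8128260654387, 239.86947505978836], [0.0, 0.0, 1.0]] [[0.3607642899697753, -0.9003718131713703, -0.24326883304094052, 155.90607009730934], [0.932656051185649, 0.34789856212466763, 0.09549492477811924, 610.310947564862], [-0.0013480613464498263, -0.26133730793380006, 0.9652465976176854, 383.8908535066863], [0.0, 0.0, 0.0, 1.0]] ['image', 'intrinsics', 'pose']
0.15 18.700000000000003 [-179.939    0.001  158.928] [ 0.254 -0.509 -0.172]
```

View pics/scene0.png

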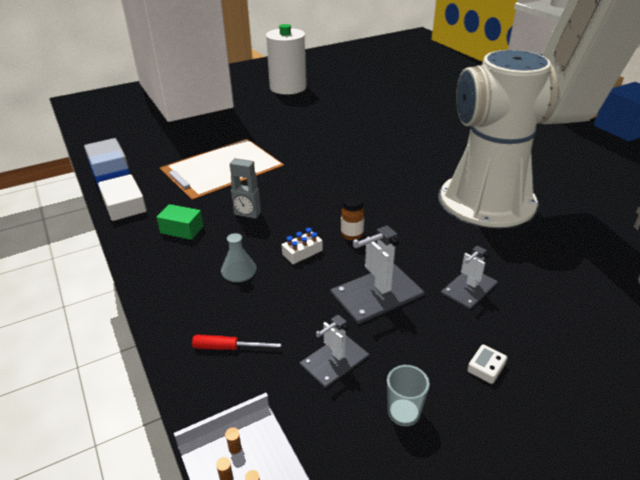

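View pics/top0.png

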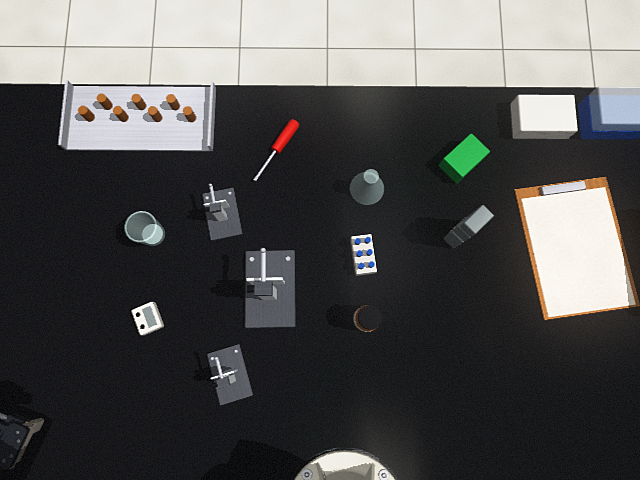

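View pics/wrist0.png

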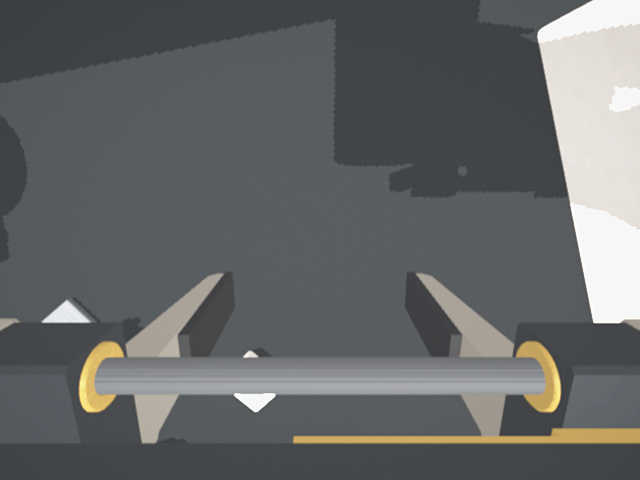

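The scene view shows the gauge near (245,190) with its dial toward the camera. The largest stand is near (378,280), and its hook points left. In the top view they are at (468,227) and (270,288). I'll enlarge both.

```bash
python3 - <<'E'
import cv2,numpy as np
t=cv2.imread("pics/top0.png");s=cv2.imread("pics/scene0.png")
a=cv2.resize(t[235:340,225:325],None,fx=5,fy=5,interpolation=cv2.INTER_CUBIC)[:, :400*2]
b=cv2.resize(t[190:265,430:510],None,fx=5,fy=5,interpolation=cv2.INTER_CUBIC)
A=np.zeros((525,800,3),np.uint8);A[:525,:400]=a[:,:400];A[:375,400:]=b
A=np.clip(A.astype(float)*1.6,0,255).astype(np.uint8)
cv2.imwrite("pics/z_top.png",A)
b=cv2.resize(s[150:225,215:275],None,fx=6,fy=6,interpolation=cv2.INTER_CUBIC)
a=cv2.resize(s[220:325,325:430],None,fx=4,fy=4,interpolation=cv2.INTER_CUBIC)
A=np.zeros((450,780,3),np.uint8);A[:,:360]=b;A[:420,360:]=a
cv2.imwrite("pics/z_scene.png",A)
E
```

```text
(no output)
```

View pics/z_top.png

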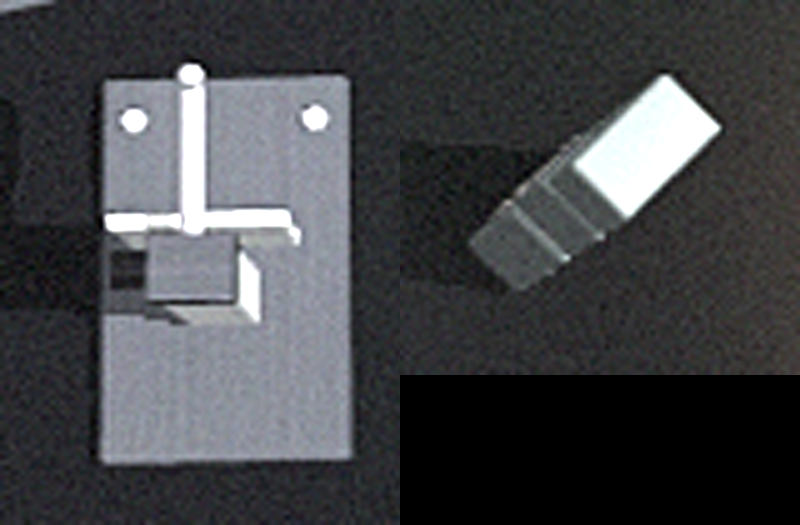

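View pics/z_scene.png

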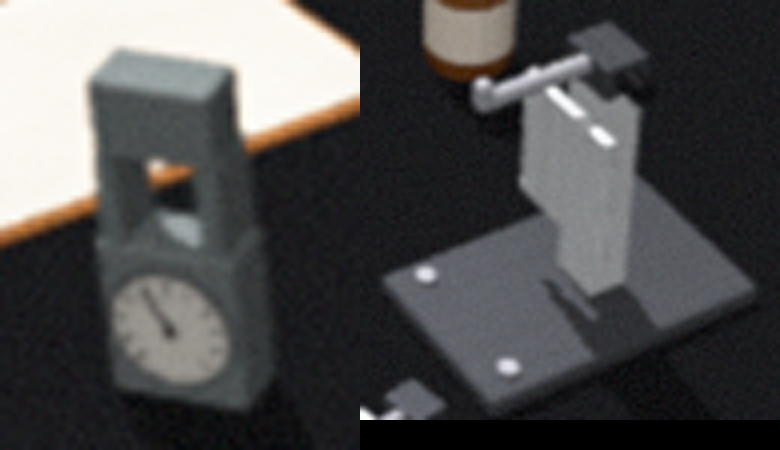

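The top view gives the handle's upper face and the base plate's upper corners clearly. I'll cast those onto z=154 and z=12.

```bash
cat > h.py <<'E'
import numpy as np,cv2
def load(n):
    d=np.load(n);return d["intrinsics"],d["pose"],d["image"]
def ray(K,P,u,v):
    d=np.array([(u-K[0,2])/K[0,0],-(v-K[1,2])/K[1,1],-1.0]);return P[:3,3],P[:3,:3]@d
def plane(K,P,uv,z):
    o,d=ray(K,P,*uv);return o+d*(z-o[2])/d[2]
def proj(K,P,p):
    c=P[:3,:3].T@(np.asarray(p,float)-P[:3,3]);return np.array([K[0,0]*c[0]/-c[2]+K[0,2],K[1,1]*-c[1]/-c[2]+K[1,2]])
E
python3 - <<'E'
from h import *
np.set_printoptions(suppress=True,precision=1)
K,P,I=load("top0.npz");Ks,Ps,_=load("scene0.npz")
z=lambda u,v,x0,y0,f=5:((u+.5)/f-.5+x0,(v+.5)/f-.5+y0)
G=np.array([plane(K,P,z(u-400,v,430,190),154) for u,v in((668,75),(722,128),(627,218),(575,165))])
print("gauge",G,G.mean(0),[np.linalg.norm(G[i]-G[i-1]) for i in range(4)])
S=np.array([plane(K,P,z(u,v,225,235),12) for u,v in((104,77),(349,76),(353,461),(99,463))])
print("base",S,S.mean(0),[np.linalg.norm(S[i]-S[i-1]) for i in range(4)])
xd=(S[0]+S[1]-S[2]-S[3]);xd/=np.linalg.norm(xd);print("yaw stand",np.degrees(np.arctan2(xd[1],xd[0])))
O=S.mean(0)+10*xd;print("stand origin",O)
yd=np.array([-xd[1],xd[0],0])
# bar tip top, checks in scene view
T=plane(K,P,z(191,73,225,235),163);print("tip z163",T,((T-O)@xd,(T-O)@yd))
sz=lambda u,v:z(u-360,v,325,220,4)
S2=np.array([plane(Ks,Ps,sz(u,v),12) for u,v in((384,281),(490,405),(755,289))]);print("scene base",S2)
# gauge in scene: top corners 
gz=lambda u,v:z(u,v,215,150,6)
G2=np.array([plane(Ks,Ps,gz(u,v),154) for u,v in((122,49),(235,70),(216,101),(92,82))]);print("scene gauge",G2,G2.mean(0))
dirn=(G[1]+G[2]-G[0]-G[3])
long=(G[0]-G[3]+G[1]-G[2]);print("long axis deg",np.degrees(np.arctan2(long[1],long[0])), np.degrees(np.arctan2(dirn[1],dirn[0])))
# dial
print("dial@z38",plane(Ks,Ps,gz(170,328),38))
# bar triangulation tip
o1,d1=ray(K,P,*z(191,73,225,235));o2,d2=ray(Ks,Ps,*sz(484,90))
A=np.c_[d1,-d2];s=np.linalg.lstsq(A,o2-o1,rcond=None)[0];print("tip tri",o1+d1*s[0],o2+d2*s[1])
# bar at plate, where bar meets block
E
```

```text
gauge [[ 613.9 -266.8  154. ]
 [ 592.5 -286.8  154. ]
 [ 556.1 -247.6  154. ]
 [ 577.1 -228.3  154. ]] [ 584.9 -257.4  154. ] [np.float64(53.20660566914275), np.float64(29.28101095351886), np.float64(53.555666566587156), np.float64(28.552130203287486)]
base [[543.  220.2  12. ]
 [544.4 110.9  12. ]
 [375.4 106.4  12. ]
 [373.5 216.4  12. ]] [459.1 163.5  12. ] [np.float64(169.52640340463495), np.float64(109.26536679213345), np.float64(169.07292185795484), np.float64(110.00709273209742)]
yaw stand 1.3904746136587307
stand origin [469.1 163.7  12. ]
tip z163 [519.3 165.3 163. ] (np.float64(50.28044914290526), np.float64(0.36465968236878843))
scene base [[545.7 117.1  12. ]
 [543.7 221.9  12. ]
 [377.1 217.9  12. ]]
scene gauge [[ 593.7 -278.5  154. ]
 [ 560.1 -239.3  154. ]
 [ 576.5 -219.9  154. ]
 [ 614.2 -259.   154. ]] [ 586.1 -249.2  154. ]
long axis deg -46.688664039077906 -137.19711860286495
dial@z38 [ 598.6 -244.6   38. ]
tip tri [519.1 165.2 164. ] [518.2 165.9 163.9]
```

Both views agree. Stand origin is about (469,164) at yaw 1.4°. The gauge is about (585,-256) at yaw 43°, with the dial on the +43° side. I'll grip across its width, which keeps the fingers clear of the hook, and turn −42°. First I'll check IK, then hover and look with the wrist camera.

```bash
python3 - <<'E'
from station import manip
from h import *
np.set_printoptions(suppress=True,precision=2)
for yaw,yp in((43.3,1.4),(-136.7,-178.6)):
    print(yaw,manip.inverse_kinematics([585,-256,117],[180,0,yaw]),manip.inverse_kinematics([560,166,190],[180,0,yp]),manip.inverse_kinematics([485,164,150],[180,0,yp]))
manip.move_ptp([400,300,330],[180,0,43.3])
manip.move_ptp([585,-256,240],[180,0,43.3])
c=manip.camera("wrist");np.savez("w1.npz",**c);cv2.imwrite("pics/w1.png",c["image"][:,:,::-1])
print(manip.read_t(),manip.read_position(),manip.read_qpos(),manip.read_contact_force())
E
```

```text
43.3 [-23.77  27.21  96.48  -0.    56.31  22.93] [ 16.36  18.03 100.12  -0.    61.85 104.96] [ 18.51  14.6  110.85  -0.    54.55 107.11]
-136.7 [ -23.77   27.21   96.48    0.     56.31 -157.07] [ 16.36  18.03 100.12   0.    61.85 -75.04] [ 18.51  14.6  110.85   0.    54.55 -72.89]
3.65 [ 585.41 -254.97  240.32] [-23.68  20.15  90.31   0.02  69.52  22.95] [-0.22  0.   -0.01]
```

View pics/w1.png

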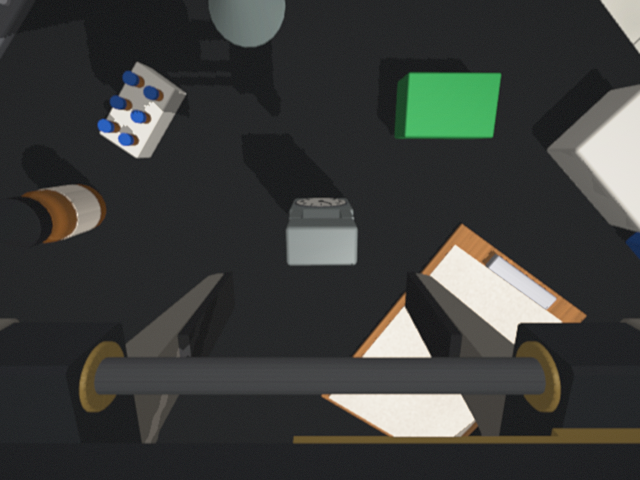

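The wrist view shows the handle top at corners (287,223), (357,225), (356,264) and (287,264), with the dial visible behind it on the +x side. It looks square to the jaws. I'll locate it precisely.

```bash
python3 - <<'E'
from h import *
np.set_printoptions(suppress=True,precision=1)
K,P,_=load("w1.npz")
G=np.array([plane(K,P,q,154) for q in((287,223),(357,225),(356.5,264.5),(287.5,264.5))])
print(G,G.mean(0),[np.linalg.norm(G[i]-G[i-1]) for i in range(4)])
l=G[0]-G[1]+G[3]-G[2];print(np.degrees(np.arctan2(l[1],l[0])))
E
```

```text
[[ 580.9 -224.1  154. ]
 [ 616.4 -264.1  154. ]
 [ 593.5 -286.4  154. ]
 [ 556.2 -246.7  154. ]] [ 586.8 -255.3  154. ] [np.float64(33.48872399568963), np.float64(53.550949786663836), np.float64(31.9310188083133), np.float64(54.47383274309858)]
132.447384019529
```

```bash
python3 - <<'E'
from station import manip
from h import *
np.set_printoptions(suppress=True,precision=2)
manip.movel([586.3,-255.7,117.5],v=120,attitude=[180,0,43])
print(manip.read_position(),manip.read_contact_force())
manip.command_gripper(50)
print(manip.read_gripper_width(),manip.read_position(),manip.read_contact_force())
manip.movel([586.3,-255.7,137.5],v=60)
manip.wait(0.2)
print(manip.read_t(),manip.read_gripper_width(),manip.read_position(),manip.read_contact_force(),manip.read_torque())
for n in("scene","wrist"):
    c=manip.camera(n);np.savez(n+"2.npz",**c);im=c["image"][:,:,::-1]
    cv2.imwrite(f"pics/{n}2.png",im if n=="wrist" else cv2.resize(im[100:240,170:330],None,fx=4,fy=4))
E
```

```text
[ 586.84 -255.95  118.32] [-0.19  0.64  0.05]
56.032461170387656 [ 586.41 -255.74  117.62] [ 0.44 -1.28  0.95]
6.1417 55.62144962209592 [ 586.05 -255.58  137.17] [-0.53 -0.32 -4.12] [-0.06  0.1   0.03]
```

View pics/scene2.png

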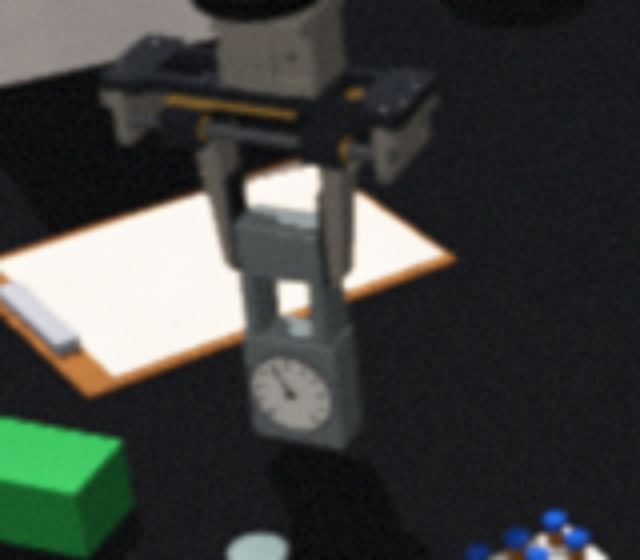

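The lift is clean: width 55.6 mm, weight about 4 N, gauge upright. I'll carry it high to a point in front of the hook.

```bash
cat >> h.py <<'E'
O=np.array([469.5,164.0]);YAW=1.4
xd=np.array([np.cos(np.radians(YAW)),np.sin(np.radians(YAW))]);yd=np.array([-xd[1],xd[0]])
def st(x,y,z): # gauge pose in stand frame -> TCP
    p=O+x*xd+y*yd;return [p[0],p[1],z+117.5]
E
python3 - <<'E'
from station import manip
from h import *
np.set_printoptions(suppress=True,precision=2)
p=manip.read_position()
manip.movel([586.3,-255.7,255],v=150)
manip.move_ptp(st(100,0,140),[180,0,YAW])
manip.movel(st(100,0,58),v=100)
manip.wait(0.3)
print(manip.read_t(),manip.read_gripper_width(),manip.read_position(),manip.read_tool_rot(),manip.read_contact_force(),manip.read_torque())
for n in("scene","top"):
    c=manip.camera(n);np.savez(n+"3.npz",**c);im=c["image"][:,:,::-1]
    a=im[120:330,260:450] if n=="scene" else im[180:340,190:340]
    cv2.imwrite(f"pics/{n}3.png",cv2.resize(a,None,fx=2.8,fy=2.8,interpolation=cv2.INTER_CUBIC))
E
```

```text
10.0 55.79206253236868 [569.65 166.52 175.94] [-179.99   -0.04    1.4 ] [ 0.69  0.85 -4.02] [0.05 0.12 0.01]
```

View pics/scene3.png

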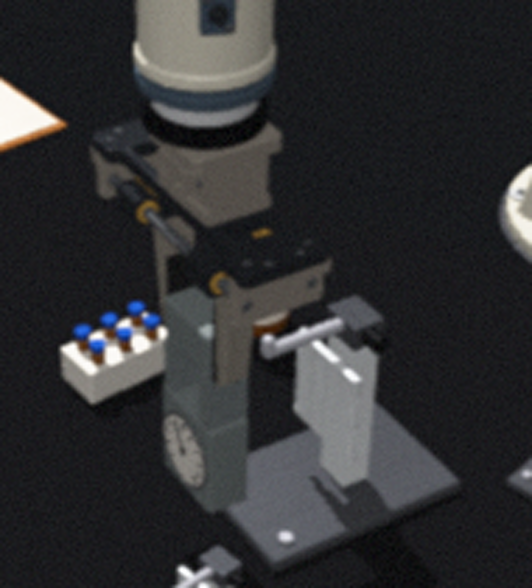

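View pics/top3.png

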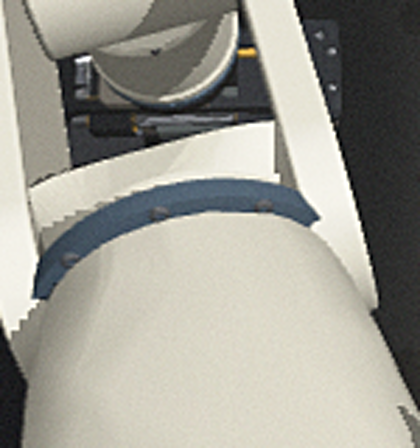

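The gauge is in front of the hook and square, with the dial outward and the tip level with the window. I'll estimate the bar height from the scene view to centre the window on it.

```bash
python3 - <<'E'
from h import *
np.set_printoptions(suppress=True,precision=1)
K,P,_=load("scene0.npz")
def zs(x,y,z):
    p=O+x*xd+y*yd;q=proj(K,P,[p[0],p[1],z]);return np.array([(q[0]+.5-325)*4-.5+360,(q[1]+.5-220)*4-.5])
for c in((75,-55,12),(75,55,12),(-95,55,12)):print("base",zs(*c))
for dz in(-8,0,8):print(dz,"bar x0,x30,x44",zs(0,0,150+dz),zs(30,0,150+dz),zs(44,0,150+dz),"tip top c",zs(49,0,163+dz),"block top",[zs(x,y,156+dz) for x,y in((-37,-17),(-37,17),(-11,17),(-11,-17))])
print("plate top corners",zs(0,35,134),zs(0,-35,134))
E
```

```text
base [378.1 274.1]
base [489.9 403.2]
base [759.5 285.2]
-8 bar x0,x30,x44 [564.8  93.3] [514.1 112.6] [490.  121.7] tip top c [482.1 104. ] block top [array([607. ,  43.2]), array([647. ,  78.5]), array([603.8,  95. ]), array([564.3,  59. ])]
0 bar x0,x30,x44 [565.7  80.5] [514.7  99.7] [490.5 108.8] tip top c [482.6  90.9] block top [array([608. ,  30.4]), array([648.3,  65.6]), array([604.8,  82.1]), array([565.2,  46.2])]
8 bar x0,x30,x44 [566.5  67.6] [515.3  86.7] [491.   95.8] tip top c [483.   77.7] block top [array([609. ,  17.5]), array([649.5,  52.6]), array([605.9,  69. ]), array([566. ,  33.3])]
plate top corners [605.  144.4] [524.9  69.3]
```

The block and bar edges put the clamp about 6 mm above nominal. I'll raise the window to match, slide it over the hook in force-checked steps, then lower slowly.

```bash
python3 - <<'E'
from station import manip
from h import *
np.set_printoptions(suppress=True,precision=2)
manip.movel(st(100,0,64),v=50);manip.wait(.2)
f0=manip.read_contact_force();print(f0)
x=100
while x>24:
    x-=4;manip.movel(st(x,0,64),v=60)
    d=manip.read_contact_force()-f0
    if np.linalg.norm(d)>5: manip.wait(.1); d=manip.read_contact_force()-f0
    if np.linalg.norm(d)>5: print("contact",x,d);break
print(x,manip.read_t(),manip.read_position(),manip.read_contact_force()-f0,f0)
c=manip.camera("scene");np.savez("s4.npz",**c);im=c["image"][:,:,::-1][150:330,280:450]
cv2.imwrite("pics/s4.png",cv2.resize(im,None,fx=3.2,fy=3.2,interpolation=cv2.INTER_CUBIC))
E
```

```text
[-0.01 -0.93 -3.74]
24 15.3167 [493.23 164.56 181.49] [-0.17  1.09  0.17] [-0.01 -0.93 -3.74]
```

View pics/s4.png

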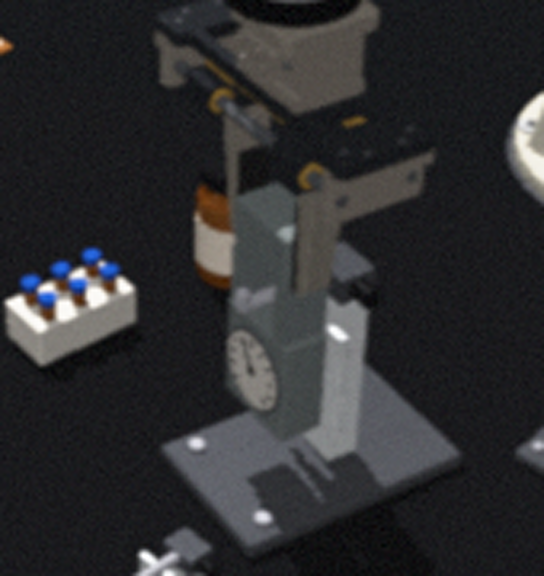

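The hook tip now shows through the window at (255,298) with no contact. Lowering until the bar takes the weight.

```bash
python3 - <<'E'
from station import manip
from h import *
np.set_printoptions(suppress=True,precision=2)
manip.wait(.2);f0=np.mean([manip.read_contact_force() for _ in range(1)],0);print(f0)
z=64
while z>30:
    z-=2 if z>52 else 0.7
    manip.movel(st(24,0,z),v=15)
    d=manip.read_contact_force()-f0
    if d[2]>2.0:
        manip.wait(.15);d=manip.read_contact_force()-f0
        print(z,d)
        if d[2]>4.0: break
manip.wait(.5)
print(z,manip.read_t(),manip.read_position(),manip.read_contact_force(),manip.read_contact_force()-f0,manip.read_gripper_width())
E
```

```text
[-0.79  0.24 -3.6 ]
43.599999999999966 [-2.45 -1.26  9.49]
43.599999999999966 20.9167 [493.66 164.65 161.65] [-1.82 -0.2   5.61] [-1.04 -0.44  9.21] 55.95400598288914
```

The bar was found at gauge height of about 44 mm and carries about 9 N. I'll ease off slightly and slide back to the plate.

```bash
python3 - <<'E'
from station import manip
from h import *
np.set_printoptions(suppress=True,precision=2)
z=43.9;x=24
manip.movel(st(x,0,z),v=10);manip.wait(.2);print(manip.read_contact_force())
while x>10:
    x-=1.0 if x>19.5 else 0.3
    manip.movel(st(x,0,z),v=10)
    f=manip.read_contact_force()
    if f[0]>4:
        manip.wait(.15);f=manip.read_contact_force();print(round(x,2),f)
        if f[0]>5: break
    elif x<20: print(round(x,2),f)
manip.wait(.2)
print(x,manip.read_t(),manip.read_position(),manip.read_contact_force(),manip.read_torque(),manip.read_gripper_width())
E
```

```text
[-1.82  0.1   5.72]
22.0 [ 5.35 -0.44  2.41]
22.0 22.2167 [492.36 164.8  161.75] [5.61 0.02 2.79] [-0.03 -0.84  0.02] 55.9090028901841
```

Fx rose at x≈23, which could be friction or the plate. I'll unload the bar a little and test.

```bash
python3 - <<'E'
from station import manip
from h import *
np.set_printoptions(suppress=True,precision=2)
for x,z in((22,44.2),(22,44.5),(22,44.8),(21.5,44.8),(21,44.8),(20.5,44.8)):
    manip.movel(st(x,0,z),v=10);manip.wait(.15)
    f=manip.read_contact_force();print(x,z,f,manip.read_torque(),manip.read_position())
    if f[0]>11:break
c=manip.camera("scene");np.savez("s5.npz",**c);im=c["image"][:,:,::-1][150:330,280:450]
cv2.imwrite("pics/s5.png",cv2.resize(im,None,fx=3.2,fy=3.2,interpolation=cv2.INTER_CUBIC))
E
```

```text
22 44.2 [4.98 1.9  2.94] [ 0.19 -0.63  0.03] [491.65 164.67 161.77]
22 44.5 [2.12 1.29 0.85] [ 0.09 -0.18 -0.04] [491.03 164.46 161.76]
22 44.8 [-1.14 -0.12 -2.39] [ 0.01  0.21 -0.07] [490.66 164.32 161.85]
21.5 44.8 [-0.97 -0.37 -3.99] [-0.03  0.22  0.  ] [490.89 164.48 162.2 ]
21 44.8 [-0.86  0.17 -3.47] [-0.02  0.14 -0.01] [490.49 164.51 162.31]
20.5 44.8 [ 0.13 -1.49 -4.05] [-0.03  0.14  0.04] [490.  164.5 162.3]
```

View pics/s5.png

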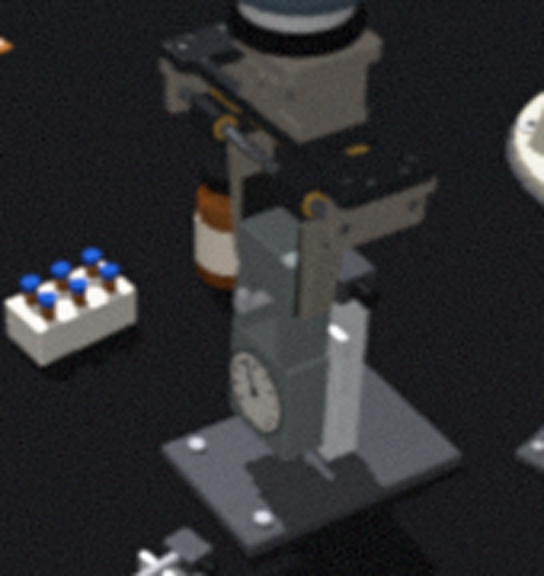

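It was friction: lifting 0.5 mm frees it. I'll slide with the bar just unloaded until the plate is felt.

```bash
python3 - <<'E'
from station import manip
from h import *
np.set_printoptions(suppress=True,precision=2)
x=20.5;z=44.8
while x>9:
    x-=0.4
    manip.movel(st(x,0,z),v=8)
    f=manip.read_contact_force()
    if f[0]>2:
        manip.wait(.2);f=manip.read_contact_force();print(round(x,2),f)
        if f[0]>3: break
print(x,manip.read_t(),manip.read_position(),manip.read_contact_force(),manip.read_torque(),manip.read_gripper_width())
E
```

```text
16.5 [ 3.17 -0.26 -4.86]
16.500000000000014 27.3667 [486.38 164.42 162.41] [ 3.17 -0.26 -4.86] [-0.07 -0.66 -0.12] 55.678250865422136
```

Plate contact is at x=16.5 as expected. Pressing to about 8 N and holding.

```bash
python3 - <<'E'
from station import manip
from h import *
np.set_printoptions(suppress=True,precision=2)
x=16.5;z=44.8
for i in range(20):
    f=manip.read_contact_force()
    if f[0]>7.2: break
    x-=0.12;manip.movel(st(x,0,z),v=5);manip.wait(.15)
print(x,manip.read_position(),f)
L=[]
for i in range(14):
    manip.wait(.1);f=manip.read_contact_force();L.append(f[0])
    if f[0]<6.4: x-=0.08;manip.movel(st(x,0,z),v=5)
    if f[0]>9.4: x+=0.08;manip.movel(st(x,0,z),v=5)
print(x,np.array(L),manip.read_t(),manip.read_contact_force(),manip.read_torque(),manip.read_position(),manip.read_tool_rot())
c=manip.camera("scene");np.savez("s6.npz",**c);im=c["image"][:,:,::-1][150:330,280:450]
cv2.imwrite("pics/s6.png",cv2.resize(im,None,fx=3.2,fy=3.2,interpolation=cv2.INTER_CUBIC))
E
```

```text
15.659999999999998 [486.13 164.43 162.49] [ 7.51 -0.77 -6.86]
15.499999999999998 [5.75 7.54 7.21 7.78 7.8  7.03 7.61 7.03 7.06 6.78 6.01 7.98 7.03 6.7 ] 32.0667 [ 6.7  -0.73 -7.89] [-0.29 -1.53 -0.14] [486.01 164.43 162.51] [-179.99   -0.12    1.4 ]
```

View pics/s6.png

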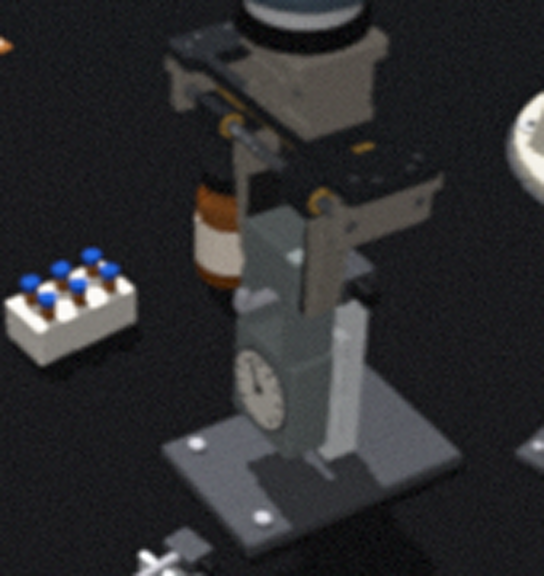

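Steady at about 7 N for 1.4 s and flush. Next I'll ease off, lower onto the bar and release.

```bash
python3 - <<'E'
from station import manip
from h import *
np.set_printoptions(suppress=True,precision=2)
x=15.9;z=44.8
manip.movel(st(x,0,z),v=5);manip.wait(.2);print(manip.read_contact_force())
while z>42.5:
    z-=0.2;manip.movel(st(x,0,z),v=8);manip.wait(.1)
    f=manip.read_contact_force()
    if f[2]>0.5:break
print(z,f,manip.read_torque(),manip.read_t())
manip.command_gripper(90)
manip.wait(.5)
print(manip.read_gripper_width(),manip.read_contact_force(),manip.read_position())
for n in("scene","wrist"):
    c=manip.camera(n);np.savez(n+"7.npz",**c);im=c["image"][:,:,::-1]
    cv2.imwrite(f"pics/{n}7.png",im if n=="wrist" else cv2.resize(im[150:330,280:450],None,fx=3.2,fy=3.2,interpolation=cv2.INTER_CUBIC))
E
```

```text
[ 5.63 -1.   -6.23]
43.59999999999998 [ 5.2 -0.3  3.2] [-0.09 -0.93 -0.15] 34.6667
89.88033480325846 [0.41 0.22 0.71] [485.4  164.39 161.12]
```

View pics/scene7.png

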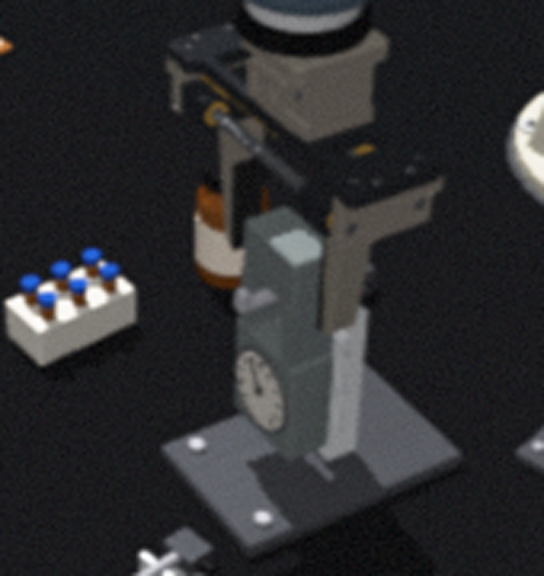

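View pics/wrist7.png

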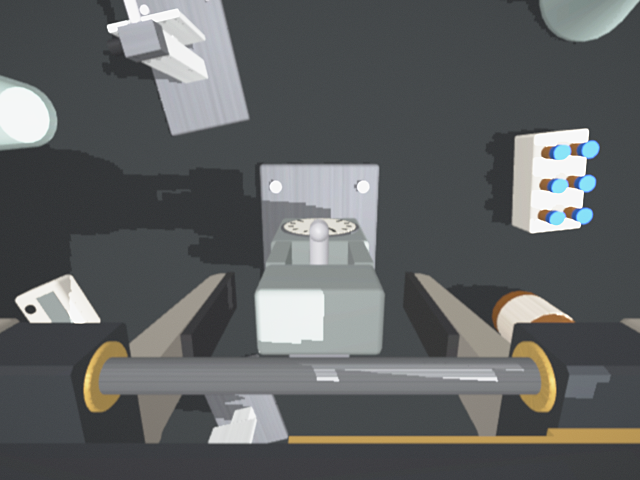

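The gauge hangs freely, with the hook tip through the window in the wrist view at (318,232). The fingers are clear on both sides. Retracting straight up, then moving aside for a look from above.

```bash
python3 - <<'E'
from station import manip
from h import *
np.set_printoptions(suppress=True,precision=2)
p=manip.read_position()
manip.movel([p[0],p[1],330],v=120)
c=manip.camera("wrist");np.savez("w8.npz",**c);cv2.imwrite("pics/w8.png",c["image"][:,:,::-1])
manip.move_ptp([330,-330,330],[180,0,1.4])
A=[]
for n,r in(("top",(235,340,225,325)),("scene",(200,330,320,435))):
    c=manip.camera(n);np.savez(n+"9.npz",**c);im=c["image"][:,:,::-1]
    a=cv2.resize(im[r[0]:r[1],r[2]:r[3]],None,fx=4 if n=="top" else 3.4,fy=4 if n=="top" else 3.4,interpolation=cv2.INTER_CUBIC);A.append(a)
B=np.zeros((450,800,3),np.uint8)
B[:420,:400]=np.clip(A[0].astype(float)*1.5,0,255);B[:A[1].shape[0],400:400+A[1].shape[1]]=A[1][:, :400]
cv2.imwrite("pics/f9.png",B);print(manip.read_t())
E
```

```text
39.5083
```

View pics/f9.png

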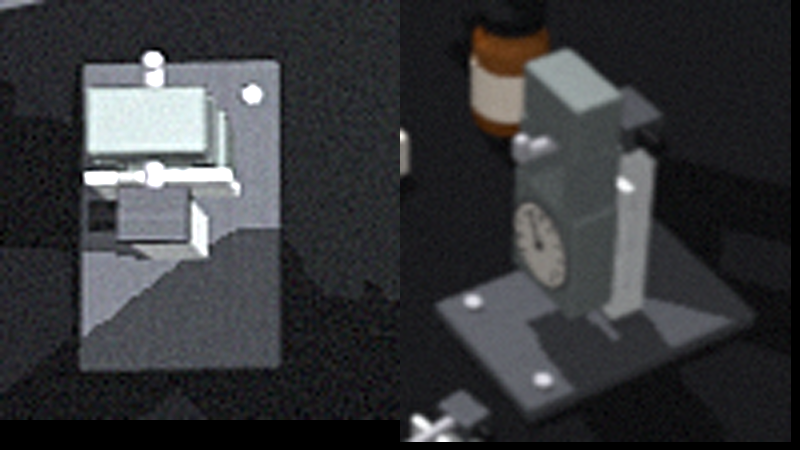

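View pics/w8.png

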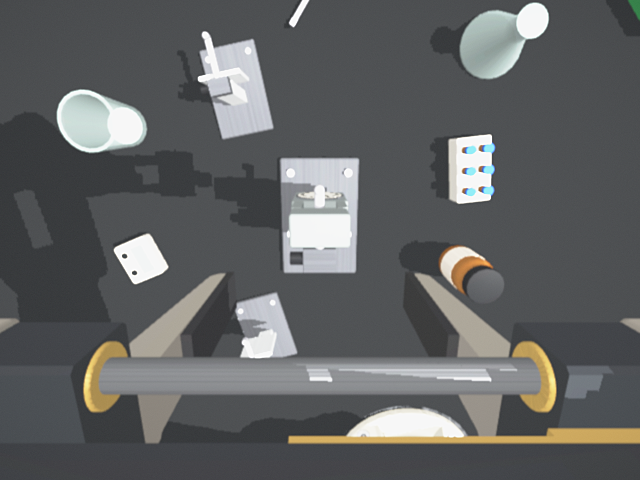

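The gauge hangs upright and square with the dial outward. I'll measure its position and angle from the handle top in the top view.

```bash
python3 - <<'E'
from h import *
np.set_printoptions(suppress=True,precision=1)
K,P,_=load("top9.npz");z=lambda u,v:((u+.5)/4-.5+225,(v+.5)/4-.5+235)
def r(G,zz):
    m=G.mean(0)[:2]-O;print(G,"stand xy",m@xd,m@yd);e=G[1]-G[0]+G[2]-G[3];print("yaw",np.degrees(np.arctan2(e[1],e[0]))+90-YAW)
r(np.array([plane(K,P,z(*q),197.5) for q in((86,88),(207,87),(207,152),(88,154))]),0)
K,P,_=load("w8.npz")
r(np.array([plane(K,P,q,197.5) for q in((290,214),(350.5,213),(351,247),(290,248))]),0)
# base front corners by wrist for local reference
print([plane(K,P,q,12) for q in((281,158),(358.5,158),(356,272),(284,272))])
# rest plate front top edge (z134) in top view vs. gauge
K,P,_=load("top9.npz")
for q in((86,172),(230,169)):
    p=plane(K,P,z(*q),134)[:2]-O;print("plate top edge",p@xd,p@yd)
E
```

```text
[[499.2 192.2 197.5]
 [500.1 136.1 197.5]
 [469.9 135.4 197.5]
 [468.5 190.2 197.5]] stand xy 14.914792582031167 -0.8992355827518086
yaw -0.19006740586159188
[[499.9 191.8 197.5]
 [502.  137.8 197.5]
 [470.4 135.9 197.5]
 [468.2 191.8 197.5]] stand xy 15.649286824867227 -0.034034069748239026
yaw 0.886303717365513
[array([542.3, 219.5,  12. ]), array([544.8, 112.4,  12. ]), array([377.3, 107.3,  12. ]), array([374.8, 216. ,  12. ])]
plate top edge -1.2502927228075793 35.62005155960075
plate top edge -0.8889886266016943 -35.09380872770231
```

```bash
python3 - <<'E'
from station import manip
from h import *
a=np.load("top0.npz")["image"];b=manip.camera("top")["image"]
m=(cv2.absdiff(a,b).max(2)>60).astype(np.uint8)
n,_,s,_=cv2.connectedComponentsWithStats(cv2.morphologyEx(m,cv2.MORPH_OPEN,np.ones((3,3))));print([r.tolist() for r in s[1:] if r[4]>15])
print(manip.read_contact_force());manip.finish_job();print(manip.read_t())
E
```

```text
[[465, 206, 28, 27, 408], [266, 258, 9, 14, 106], [248, 264, 10, 8, 54], [635, 343, 5, 31, 113], [614, 361, 4, 9, 27], [218, 366, 4, 7, 21], [576, 369, 9, 4, 29], [616, 372, 14, 17, 123], [230, 376, 5, 7, 29], [593, 404, 47, 76, 1872], [0, 414, 6, 5, 27], [24, 421, 19, 25, 140], [277, 449, 33, 31, 494], [309, 466, 8, 5, 32]]
[0.14161083 0.83039835 0.36142331]
the job is handed in; nothing more can be done
the job is handed in; nothing more can be done
```

The gauge is hanging on the largest stand's hook with its dial outward and its back flush on the rest plate. I handed the job in at about 40 s; no verdict is reported.

- **Hang:** I gripped the handle across its width, so no regrasp was needed, and turned the gauge 42°. I then slid the window over the hook and lowered it until the bar took about 9 N. The bar sits roughly 7 mm above nominal; the gauge underside hangs at about 44 mm.
- **Slide and press:** The first slide stuck on bar friction, with about 5.6 N along the hook, so I unloaded the bar by lifting about 0.5 mm before going on. That means the gauge was pressed on the plate while just off the bar. The press read 6.0–8.0 N for about 1.3 s, after a first reading of 5.75 N. I then lowered it onto the bar and released.
- **Final checks:** The two views put the gauge 14.9 and 15.6 mm off the plate and within 1 mm sideways of the hook. It was square within 1° and looked upright. The fingers were clear, and the force reading was near zero.
- **Bystanders:** Comparing the before and after top views showed no change at any of them. A few small changes appeared at the left look-alike stand, which nothing touched; I took them for lighting or shadow but did not check them closely.

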